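Enter the code on the jewellery box

TASK

Unlock the jewellery box on the dresser: with the closed fingers press the large round key right down, then the cross-shaped key right down, and then push the long latch bar right down so that the drawer springs ajar. Press neither of the other two keys and do not touch the drawer itself. Nothing is to be picked up; leave the bottle, the egg dish and the hair slide where they are.

Things in the scene. Friction and masses are not known exactly. Their poses are not given: they have to be found in the camera images.
- box: Dark wooden jewellery box fixed to the dresser, lid 158 x 250 mm (x, y), top 90 mm high. Origin: centre of underside; x points from the drawer front to the back. White parts on top: the latch bar near the front and, behind it, four keys in a row at box x = +30 mm, y = -78, -26, +26, +78 mm, each on a dark 40 mm square plate 2 mm high. Which key stands where changes from run to run.
- drawer: Shallow drawer in the front (-x side) of the box, front panel 224 mm wide and 62 mm high, with a small steel knob. It is geared to the latch bar and comes out towards box -x by 20 mm as the bar goes its full 8 mm down. Axes as the box; origin at the box's origin while shut.
- drawer_pull (a point): End of the drawer's steel knob, 89 mm in front of the box's origin (box x = -0.089) when shut, -0.109 when sprung ajar.
- key_round (a joint): How far this key is pressed: 0 = standing up (10 mm proud), 0.006 m = right down (4 mm proud). It resists with about 3 N, stops hard at the bottom and stays down once pressed; there is no way to raise it again. Large round key, a flat disc 30 mm across.
- key_round_top (a point): Middle of the top face of the large round key; moves down with it. z of its frame is up, its x and y are those of the box. At rest 100 mm above the dresser top.
- key_cross (a joint): How far this key is pressed: 0 = standing up (10 mm proud), 0.006 m = right down (4 mm proud). It resists with about 3 N, stops hard at the bottom and stays down once pressed; there is no way to raise it again. Cross-shaped key, a plus of two bars 30 x 10 mm along box x and y.
- key_cross_top (a point): Middle of the top face of the cross-shaped key; moves down with it. z of its frame is up, its x and y are those of the box. At rest 100 mm above the dresser top.
- key_stud (a joint): How far this key is pressed: 0 = standing up (10 mm proud), 0.006 m = right down (4 mm proud). It resists with about 3 N, stops hard at the bottom and stays down once pressed; there is no way to raise it again. Small round stud, 13 mm across: not to be pressed.
- key_stud_top (a point): Middle of the top face of the small round stud; moves down with it. z of its frame is up, its x and y are those of the box. At rest 100 mm above the dresser top.
- key_slim (a joint): How far this key is pressed: 0 = standing up (10 mm proud), 0.006 m = right down (4 mm proud). It resists with about 3 N, stops hard at the bottom and stays down once pressed; there is no way to raise it again. Single slim bar key, 30 mm along box x and 9 mm along box y: not to be pressed.
- key_slim_top (a point): Middle of the top face of the slim bar key; moves down with it. z of its frame is up, its x and y are those of the box. At rest 100 mm above the dresser top.
- latch (a joint): How far the latch bar is pushed: 0 = up (13 mm proud of the box top), 0.008 m = right down (5 mm proud). It resists with about 4 N, stops hard at the bottom and stays down.
- latch_top (a point): Middle of the top face of the long latch bar (22 mm along box x, 84 mm along box y), at box x = -45 mm, y = 0, 103 mm above the dresser top at rest. Moves down with it; axes as the box.
- bottle: Loose blue glass bottle 52 mm across and 100 mm high, standing 170 to 220 mm to one side of the box's middle. Origin at the centre of its underside.
- dish: Loose white ceramic egg dish 68 mm across and 45 mm high, on the other side of the box. Origin at the centre of its underside.
- slide: Loose metal hair slide 62 x 14 x 9 mm lying on the dresser 30 to 40 mm behind the box. Origin at the centre of its underside.

How it is judged:
By the outcome, as a careful person would: the job done as asked, in the order asked, and still so for the second after the job is handed in, with the robot touching nothing.
It also fails if it takes over 46 s, if anything falls off the work surface, if the arm or the gripper's body presses on something with over 40 N, if the wrist force passes 120 N, or if a joint passes its speed limit or range.

ROBOT

A 7-joint arm with a two-finger parallel gripper is mounted at the origin on the work surface. World frame = base frame: x ahead of the robot, y to its left, z up, the work surface at z = 0. Lengths are in m, angles in rad, forces in N, time in s.
With the tool pointing down it reaches from about 0.4 to 0.85 m from the base axis. Payload 4.5 kg.
Tool frame: the origin (TCP) lies at the very end of the fingers, on their centre line; the grasp point (between the pads) lies 19 mm behind it (r.grip_depth is the distance from the TCP to the grasp point, in m); z points along the fingers, x is the direction in which the jaws open and shut, and the axes are right-handed (so a half turn about z gives the same grasp; the last joint's range is limited). The gripper opens to 88 mm and grips with 3 to 60 N. Pads are 18 mm wide; open, the fingers measure 123 mm over their backs; the gripper's body (75 mm by 187 mm) begins 45 mm behind the grasp point.
Start: joints at [-1.274, 0.689, -0.195, 1.565, 0.157, 0.902, -0.215], TCP at [0.162, 0.604, 0.239] pointing down, gripper open.
Joint ranges: [-3.01, 3.01], [-0.46, 2.08], [-1.47, 1.51], [0.13, 2.56], [-1, 4.14], [0.04, 2.09], [-2.66, 2.66]. Speed limits (rad/s): [2.57, 2.57, 3.14, 3.14, 3.14, 3.14, 3.14].

INTERFACE

Orientations are given as a unit quaternion [x, y, z, w].
In Python, from plant import r gives the robot as it stands. The module is installed in compiled form; this text tells all that it offers.
- The arm moves only by the shell command python3 -m jog 'ROWS' [FORCE]. ROWS is JSON, a list of rows, each a list of 5 numbers: the shift along the tool's x, y, z in units of 1 m (1.0 is 1 m), then the turn about the tool's z in units of 360 degrees (1.0 is 360 degrees), then the closure, from 0 (fully open) to 1 (shut). In form: [[dx, dy, dz, yaw, fingers], ...]. A call has 1 to 20 rows; each row shifts and turns the commanded pose from where the row before left it, along the tool's axes as they then stand; what a row does not reach is not made up. A row lasts 1/10 s, in which the tool goes at most 50 mm and 8.59 degrees, less where a joint would pass 70% of its speed; a pose out of reach is approached as far as the arm can. A call with a number of a shift or a turn outside -1 to 1 is refused whole. A call with a gripper value outside its range is refused whole. The fingers move at their own pace and stop on an object; FORCE is the grip in N (left out, the last holds). Time passes only in rows, so rows that do not move let the fingers close. It gives the time, the measured TCP pose, the force and the opening at its end, in the units of the state.
- r.get_state(): the state, without advancing time (a new reading comes with each control period).
- r.snapshot(name): name is "side" or "top" or "wrist"; returns the picture (400x640x3 uint8, red, green, blue); there is no depth.
- r.get_calibration(name): a dict with "mtx" (3x3 intrinsics, pixels), "R" (3x3) and "t" (3): a world point X has camera coordinates R X + t. Camera axes: x right, y down, z forward; pixel columns grow to the right and rows downward; lengths in m; the calibration is good to about 2 mm. A picture is of the moment at which its call begins: read the wrist's pose just before it. get_calibration takes no time and is no camera call; for the wrist camera it gives the pose at the moment of the call.
- r.finish_job(): hands the job in, once; it reports no verdict.
Trained networks look in the newest picture that a camera, given by its name, has taken for a name from the list of things; names that differ only in an ending like _2 or _b are one class to them, and where a whole thing is asked for, a point or a joint stands for the part that bears it (a point fixed in the world has none). Each returns a list of dicts, best first, with "score" (0 to 1); they miss things now and then, are a little off and sometimes report something else, mostly with a low value. They report only what shows in the picture. A call takes as long as a camera call.
- r.cut_out(thing, camera): "pixels" (400x640 bool, what is visible of it) and "rect" ([left, top, right, bottom] in pixels, round what is visible of it).
The state is a dict: "clock": time; "q": joint angles; "qd": joint speeds; "joint_torque": joint torques, N m; "tool_pos": TCP position; "eef_rot": TCP orientation; "contact_force": force on the tool from outside, world axes, zero at the start; "moment": the same for the moment, N m; "opening": opening from 0.0 (shut) to 1.0 (fully open).
Only numpy, scipy, OpenCV 4.12 (cv2) and the standard library are available. Lean on these libraries where they do the work, as an engineer would, in place of code of your own. Each camera call takes 0.05 s, during which the arm holds its last target.

## Working session

There is one attempt and no reset: what is moved stays moved. The work goes in short steps, Python scripts to look and compute and a shell command to move; the robot and the scene stay as the last step left them, time stands still between calls to the robot, and variables do not carry over. Pictures are saved under pics/ and viewed, and the job is handed in when it is done.

```bash
mkdir -p pics; cat > h.py <<'E'
from plant import r
import numpy as np, cv2
def snap(c,n):
    im=r.snapshot(c); cv2.imwrite(f'pics/{n}.png',im[:,:,::-1]); return im
def proj(c,X):
    k=r.get_calibration(c); M,R,t=[np.array(k[a],float) for a in('mtx','R','t')]
    p=M@(R@np.array(X,float)+t.ravel()); return p[:2]/p[2]
def ray(c,uv,z,k=None):
    k=k or r.get_calibration(c); M,R,t=[np.array(k[a],float) for a in('mtx','R','t')]
    d=R.T@np.linalg.inv(M)@np.array([uv[0],uv[1],1.]); o=-R.T@t.ravel()
    return o+d*(z-o[2])/d[2]
E
python3 - <<'E'
from h import *
np.set_printoptions(precision=4,suppress=True)
s=r.get_state(); print(s['clock'],s['tool_pos'],s['eef_rot'],s['contact_force'],s['opening'])
snap('top','top0')
for n,z in [('key_round',.1),('key_cross',.1),('key_stud',.1),('key_slim',.1),('latch',.103),('box',.09)]:
    for d in r.cut_out(n,'top')[:2]:
        ys,xs=np.nonzero(d['pixels']); m=(xs.mean(),ys.mean())
        print(n,round(d['score'],2),d['rect'],np.array(m),len(xs),ray('top',m,z))
snap('side','side0')
E
```

```text
0.0 [0.1622 0.6029 0.2379] [ 0.7936  0.6084 -0.0007  0.0006] [-0.7913  0.4528 -0.2054] 0.9988994712248372
key_round 0.71 [323.7, 198.6, 340.7, 212.9] [330.4925 206.6332] 199 [0.5463 0.0447 0.1   ]
key_cross 0.67 [294.0, 197.3, 310.3, 214.1] [302.7518 203.2695] 141 [0.5516 0.0963 0.1   ]
key_stud 0.57 [245.3, 192.9, 249.8, 201.0] [247.5484 196.4194] 31 [0.5626 0.1989 0.1   ]
latch 0.83 [262.3, 233.0, 305.0, 251.6] [283.8547 241.8175] 537 [0.4799 0.1295 0.103 ]
box 0.91 [216.9, 167.3, 359.6, 273.2] [286.6653 221.29  ] 9525 [0.5179 0.1261 0.09  ]
```

View pics/top0.png

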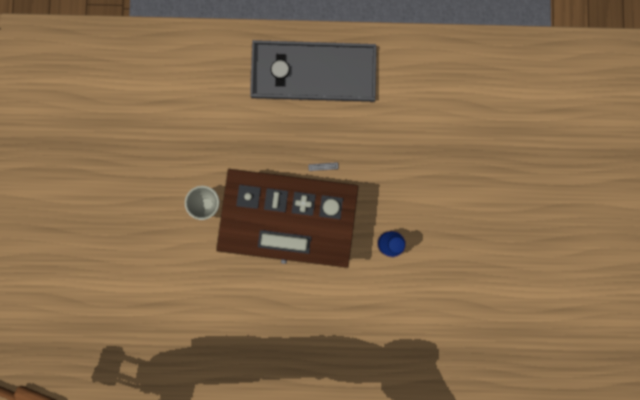

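View pics/side0.png

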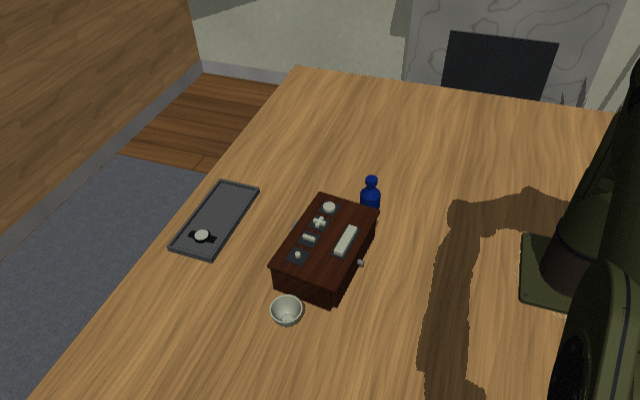

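```bash
python3 - <<'E'
from h import *
im=cv2.imread('pics/top0.png'); c=im[155:285,205:375]; cv2.imwrite('pics/crop0.png',cv2.resize(c,None,fx=4.6,fy=4.6,interpolation=cv2.INTER_CUBIC))
E
```

```text
(no output)
```

View pics/crop0.png

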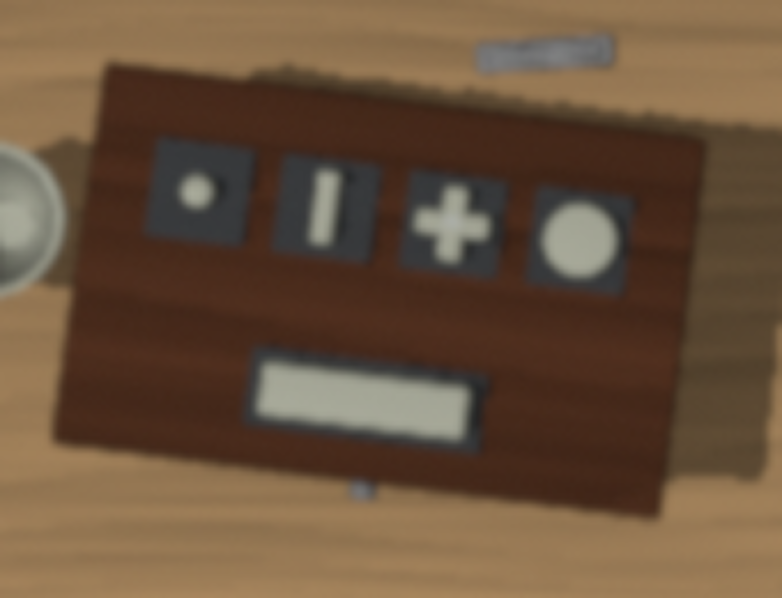

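```bash
cat > plan.py <<'E'
from h import *
from scipy.optimize import least_squares
np.set_printoptions(precision=4,suppress=True)
im=cv2.imread('pics/top0.png'); g=im.min(2)
m=np.zeros_like(g); m[185:255,235:345]=(g[185:255,235:345]>105)
n,_,st,ce=cv2.connectedComponentsWithStats(m)
B=[];W=[]
cand={'stud':(247.5,196.4),'slim':(275,200),'cross':(303,203.5),'round':(330.7,207),'latch':(284,242)}
loc={'stud':(.03,.078,.1),'slim':(.03,.026,.1),'cross':(.03,-.026,.1),'round':(.03,-.078,.1),'latch':(-.045,0,.103)}
for k,c in cand.items():
    i=1+np.argmin(np.hypot(*(ce[1:]-c).T)); W.append(ray('top',ce[i],loc[k][2])[:2]); B.append(loc[k][:2]); print(k,ce[i],st[i,4],W[-1])
B=np.array(B);W=np.array(W)
f=lambda p:(B@np.array([[np.cos(p[2]),np.sin(p[2])],[-np.sin(p[2]),np.cos(p[2])]])+p[:2]-W).ravel()
s=least_squares(f,[.52,.126,0]); p=s.x; print('box',p,'yaw deg',np.degrees(p[2])); print('res mm',s.fun.reshape(-1,2)*1e3)
Rb=np.array([[np.cos(p[2]),-np.sin(p[2])],[np.sin(p[2]),np.cos(p[2])]])
st=r.get_state(); from scipy.spatial.transform import Rotation as Ro
T=Ro.from_quat(st['eef_rot']).as_matrix(); tp=np.array(st['tool_pos'])
print('tool x',T[:,0],'y',T[:,1])
yaw=np.arctan2(T[1,0],T[0,0]); e=(p[2]-yaw+np.pi/2)%np.pi-np.pi/2
print('turn about tool z (world-down), turns:',-e/2/np.pi,'deg',-np.degrees(e))
a=yaw+e; tx=np.array([np.cos(a),np.sin(a)]); ty=np.array([np.sin(a),-np.cos(a)])
for k in('round','cross','latch'):
    w=Rb@np.array(loc[k][:2])+p[:2]; d=w-tp[:2]; print(k,w,'final-axes dx,dy',d@tx,d@ty,'current-axes',d@T[:2,0],d@T[:2,1])
print('tcp',tp,'F',st['contact_force'],'clock',st['clock'],'open',st['opening'])
E
python3 plan.py
```

```text
stud [247.1818 196.1818] 33 [0.563  0.1995]
slim [274.9692 199.6154] 65 [0.5576 0.148 ]
cross [302.5891 203.4341] 129 [0.5513 0.0966]
round [330.4263 206.8947] 190 [0.5458 0.0448]
latch [283.2183 241.8075] 504 [0.4799 0.1306]
box [ 0.5246  0.1256 -0.1122] yaw deg -6.427201829358131
res mm [[ 0.1153  0.1948]
 [-0.2126  0.108 ]
 [ 0.1881 -0.2102]
 [-0.0771 -0.0772]
 [-0.0138 -0.0153]]
tool x [ 0.2598  0.9657 -0.0002] y [ 0.9657 -0.2598  0.    ]
turn about tool z (world-down), turns: 0.22602525421972722 deg 81.3690915191018
round [0.5457 0.0447] final-axes dx,dy 0.4434985870135415 0.5123141419493715 current-axes -0.4399572022312528 0.5153585405892214
cross [0.5515 0.0964] final-axes dx,dy 0.4434985870135414 0.46031414194937154 current-axes -0.38854607408391967 0.5075549676710546
latch [0.4799 0.1306] final-axes dx,dy 0.36849858701354143 0.4343141419493715 current-axes -0.37409566301227254 0.42950251347881857
tcp [0.1623 0.6035 0.2386] F [0.3967 0.4665 0.5351] clock 0.4 open 1.001092923022706
```

```bash
python3 -m jog '[[0,0,0,0.0226,1],[0,0,0,0.0226,1],[0,0,0,0.0226,1],[0,0,0,0.0226,1],[0,0,0,0.0226,1],[0,0,0,0.0226,1],[0,0,0,0.0226,1],[0,0,0,0.0226,1],[0,0,0,0.0226,1],[0,0,0,0.0226,1],[0,0,0,0,1]]' 20; python3 plan.py | tail -7
```

```text
clock: 1.5
tool_pos: [0.1621, 0.6036, 0.2387]
eef_rot: [0.998, -0.056, 0.0, 0.0]
contact_force: [0.2, -0.1, 0.0]
opening: 0.025
 [-0.0138 -0.0153]]
tool x [ 0.9937 -0.1118  0.0004] y [-0.1118 -0.9937  0.0001]
turn about tool z (world-down), turns: 2.0367477275157425e-05 deg 0.007332291819056673
round [0.5457 0.0447] final-axes dx,dy 0.44378497211315715 0.5124361538628319 current-axes 0.4437193551622157 0.5124929121080934
cross [0.5515 0.0964] final-axes dx,dy 0.44378497211315704 0.460436153862832 current-axes 0.4437260097386308 0.460492913043538
latch [0.4799 0.1306] final-axes dx,dy 0.3687849721131571 0.43443615386283196 current-axes 0.3687293436435603 0.43448331976645044
tcp [0.1621 0.6036 0.2387] F [ 0.1623 -0.0922  0.0132] clock 1.5 open 0.02481298142986168
```

```bash
python3 -m jog '[[0.0246,0.0284,0,0,1],[0.0246,0.0284,0,0,1],[0.0246,0.0284,0,0,1],[0.0246,0.0284,0,0,1],[0.0246,0.0284,0,0,1],[0.0246,0.0284,0,0,1],[0.0246,0.0284,0,0,1],[0.0246,0.0284,0,0,1],[0.0246,0.0284,0,0,1],[0.0246,0.0284,0,0,1],[0.0246,0.0284,0,0,1],[0.0246,0.0284,0,0,1],[0.0246,0.0284,0,0,1],[0.0246,0.0284,0,0,1],[0.0246,0.0284,0,0,1],[0.0246,0.0284,0,0,1],[0.0246,0.0284,0,0,1],[0.0246,0.0284,0,0,1],[0,0,0,0,1],[0,0,0,0,1]]'; python3 plan.py | tail -7
```

```text
clock: 3.5
tool_pos: [0.5453, 0.0455, 0.2386]
eef_rot: [0.998, -0.056, -0.0, -0.0]
contact_force: [-0.3, 0.7, 0.9]
opening: 0.003
 [-0.0138 -0.0153]]
tool x [ 0.9938 -0.1111 -0.0002] y [-0.1111 -0.9938 -0.0003]
turn about tool z (world-down), turns: 0.00014171790506263855 deg 0.05101844582254988
round [0.5457 0.0447] final-axes dx,dy 0.0004873826210712187 0.0007433105778499744 current-axes 0.0004867205405109398 0.0007437441840448858
cross [0.5515 0.0964] final-axes dx,dy 0.00048738262107114787 -0.05125668942215003 current-axes 0.0005330234057146273 -0.05125623214120932
latch [0.4799 0.1306] final-axes dx,dy -0.07451261737892885 -0.07725668942215001 current-axes -0.07444379326156544 -0.07732299709170999
tcp [0.5453 0.0455 0.2386] F [-0.255   0.6662  0.9194] clock 3.5 open 0.003140564805149108
```

```bash
python3 -m jog '[[0.0005,0.0007,0.026,0,1],[0,0,0.026,0,1],[0,0,0.026,0,1],[0,0,0.026,0,1],[0,0,0.026,0,1],[0,0,0,0,1],[0,0,0,0,1]]'; python3 -c "
from h import *
snap('side','side1');im=cv2.imread('pics/side1.png');cv2.imwrite('pics/side1c.png',cv2.resize(im[160:320,240:420],None,fx=3.7,fy=3.7))
print(r.get_state()['tool_pos'])"
```

```text
clock: 4.2
tool_pos: [0.5452, 0.0468, 0.109]
eef_rot: [0.999, -0.055, -0.0, -0.0]
contact_force: [-0.3, 0.1, 0.8]
opening: 0.006
[0.54594004 0.04645224 0.10967804]
```

View pics/side1c.png

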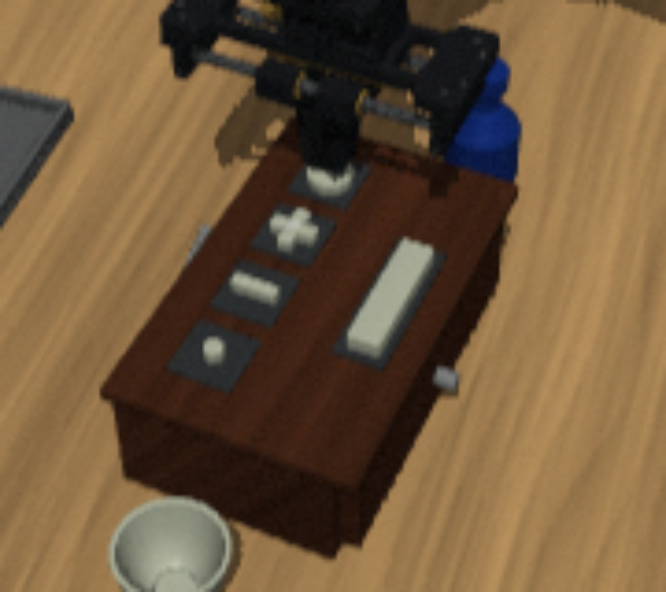

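The fingertips hover over the round key (crop about (330,170)). The cross key is clear, and the bottle and gripper are clear of each other. I'll press now.

```bash
python3 -m jog '[[0,0.001,0.003,0,1],[0,0,0.003,0,1],[0,0,0.003,0,1],[0,0,0.002,0,1],[0,0,0,0,1]]'; python3 -m jog '[[0,0,0.002,0,1],[0,0,0.001,0,1],[0,0,0,0,1],[0,0,0,0,1]]';  python3 -m jog '[[0,0,0.001,0,1],[0,0,0,0,1],[0,0,0,0,1]]'
```

```text
clock: 4.75
tool_pos: [0.5458, 0.0444, 0.0977]
eef_rot: [0.998, -0.056, 0.0, -0.0]
contact_force: [0.0, -0.8, 0.7]
opening: 0.007
clock: 5.15
tool_pos: [0.5457, 0.0444, 0.0946]
eef_rot: [0.998, -0.056, 0.0, -0.0]
contact_force: [1.0, 0.2, 0.6]
opening: 0.006
clock: 5.45
tool_pos: [0.5457, 0.0444, 0.0944]
eef_rot: [0.998, -0.056, 0.0, -0.0]
contact_force: [-1.4, 0.8, 8.2]
opening: 0.005
```

```bash
python3 -m jog '[[0,0,0.001,0,1],[0,0,0,0,1],[0,0,0,0,1]]'; python3 -m jog '[[0,0,0.001,0,1],[0,0,0,0,1],[0,0,0,0,1]]'
```

```text
clock: 5.75
tool_pos: [0.5457, 0.0444, 0.0944]
eef_rot: [0.998, -0.056, 0.0, -0.0]
contact_force: [-1.3, -0.4, 17.3]
opening: 0.0
clock: 6.05
tool_pos: [0.5458, 0.0443, 0.0943]
eef_rot: [0.998, -0.056, 0.001, -0.0]
contact_force: [-5.1, 1.1, 25.2]
opening: 0.004
```

The round key is on its hard stop: z stays at 0.0944 while the force rises. Next I'll lift and move to the cross key.

```bash
python3 -m jog '[[0,0,-0.01,0,1],[0,0,-0.01,0,1],[0,0,-0.01,0,1],[0,0,0,0,1],[0,-0.02,0,0,1],[0,-0.02,0,0,1],[0,-0.012,0,0,1],[0,0,0,0,1],[0,0,0,0,1]]'; python3 plan.py | tail -6;  python3 -c "
from h import *
snap('side','side2');im=cv2.imread('pics/side2.png');cv2.imwrite('pics/side2c.png',cv2.resize(im[160:320,240:420],None,fx=3.7,fy=3.7))"
```

```text
clock: 6.95
tool_pos: [0.5511, 0.0952, 0.1215]
eef_rot: [0.998, -0.056, -0.0, 0.0]
contact_force: [0.7, -0.2, -0.1]
opening: 0.003
tool x [ 0.9937 -0.1119 -0.0005] y [-0.1119 -0.9937  0.001 ]
turn about tool z (world-down), turns: 1.0644501355062355e-05 deg 0.003832020487822448
round [0.5457 0.0447] final-axes dx,dy 0.00030962510058897574 0.050798970210244855 current-axes 0.00030622754882487737 0.05079896443548849
cross [0.5515 0.0964] final-axes dx,dy 0.0003096251005889143 -0.001201029789755148 current-axes 0.0003097053797732618 -0.0012010082776639105
latch [0.4799 0.1306] final-axes dx,dy -0.07469037489941109 -0.027201029789755148 current-axes -0.07468854424088826 -0.027206052812905706
tcp [0.5511 0.0952 0.1215] F [ 0.6664 -0.1829 -0.1175] clock 6.95 open 0.0033255595770544616
```

View pics/side2c.png

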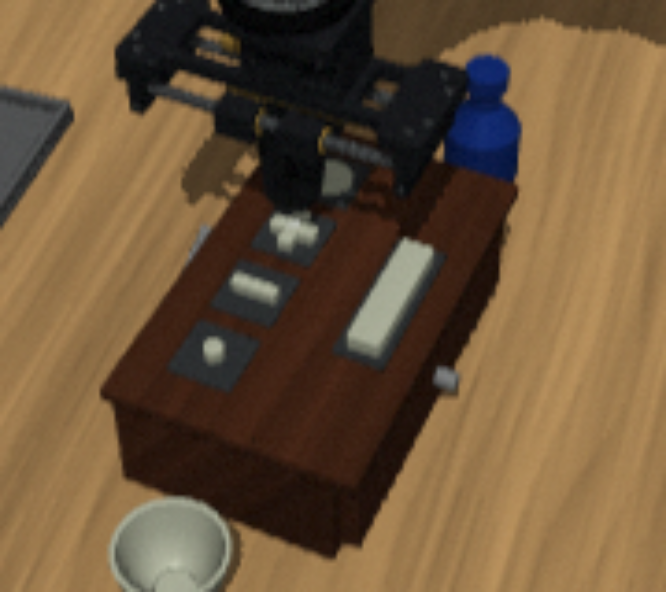

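The round key (crop about (336,180)) now sits low, and the fingers are above the cross key (crop about (293,200)). I'll press the cross key.

```bash
python3 -m jog '[[0,-0.001,0.006,0,1],[0,0,0.006,0,1],[0,0,0.004,0,1],[0,0,0.003,0,1],[0,0,0.003,0,1],[0,0,0.002,0,1],[0,0,0.002,0,1],[0,0,0,0,1],[0,0,0,0,1]]'; python3 -m jog '[[0,0,0.001,0,1],[0,0,0.001,0,1],[0,0,0,0,1],[0,0,0,0,1]]';  python3 -m jog '[[0,0,0.001,0,1],[0,0,0,0,1],[0,0,0,0,1]]'
```

```text
clock: 7.9
tool_pos: [0.5516, 0.0972, 0.0957]
eef_rot: [0.998, -0.056, 0.0, -0.0]
contact_force: [-0.2, 0.8, 0.4]
opening: 0.005
clock: 8.3
tool_pos: [0.5518, 0.0972, 0.0945]
eef_rot: [0.998, -0.056, 0.0, -0.0]
contact_force: [-0.8, 0.4, 8.1]
opening: 0.008
clock: 8.6
tool_pos: [0.5517, 0.0973, 0.0944]
eef_rot: [0.998, -0.056, 0.001, -0.0]
contact_force: [-3.2, -0.5, 14.8]
opening: 0.007
```

```bash
python3 -m jog '[[0,0,0.001,0,1],[0,0,0,0,1],[0,0,0,0,1]]'; python3 -m jog '[[0,0,-0.01,0,1],[0,0,-0.01,0,1],[0,0,-0.01,0,1],[0,0,0,0,1],[-0.025,-0.0086,0,0,1],[-0.025,-0.0086,0,0,1],[-0.025,-0.0086,0,0,1],[0,0,0,0,1],[0,0,0,0,1]]'; python3 plan.py | tail -6;  python3 -c "
from h import *
snap('side','side3');im=cv2.imread('pics/side3.png');cv2.imwrite('pics/side3c.png',cv2.resize(im[160:320,240:420],None,fx=3.7,fy=3.7))"
```

```text
clock: 8.9
tool_pos: [0.5518, 0.0973, 0.0943]
eef_rot: [0.998, -0.056, 0.001, -0.001]
contact_force: [-6.0, 0.7, 23.1]
opening: 0.006
clock: 9.8
tool_pos: [0.48, 0.1313, 0.1216]
eef_rot: [0.998, -0.056, 0.0, -0.0]
contact_force: [0.1, -0.6, 0.4]
opening: 0.004
tool x [ 0.9938 -0.111   0.0003] y [-0.111  -0.9938 -0.    ]
turn about tool z (world-down), turns: 0.00015680160267287277 deg 0.056448576962234195
round [0.5457 0.0447] final-axes dx,dy 0.0749800872109769 0.07863560435012668 current-axes 0.07490257538796637 0.07870943814080589
cross [0.5515 0.0964] final-axes dx,dy 0.07498008721097682 0.026635604350126674 current-axes 0.07495380648126532 0.02670946340280362
latch [0.4799 0.1306] final-axes dx,dy -1.991278902317633e-05 0.0006356043501266842 current-axes -2.053898455188608e-05 0.0006355844228377663
tcp [0.48   0.1313 0.1216] F [ 0.1122 -0.5882  0.3655] clock 9.8 open 0.003663096256373421
```

View pics/side3c.png

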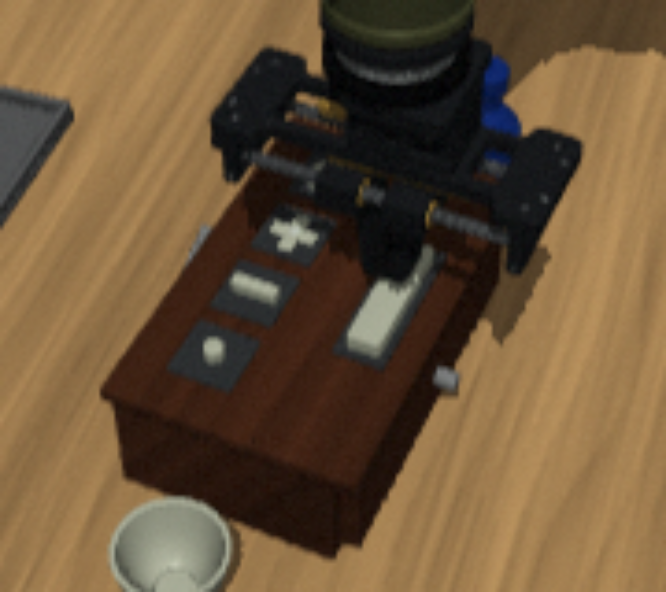

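The cross key looks flush-low (crop about (293,235)), slim and stud are still up, and the fingers are over the latch bar's middle. Now the latch, whose bottom should be at about z = 0.095.

```bash
python3 -m jog '[[0,0,0.006,0,1],[0,0,0.006,0,1],[0,0,0.004,0,1],[0,0,0.002,0,1],[0,0,0.002,0,1],[0,0,0.002,0,1],[0,0,0.002,0,1],[0,0,0.001,0,1],[0,0,0,0,1],[0,0,0,0,1]]'; python3 -m jog '[[0,0,0.001,0,1],[0,0,0.001,0,1],[0,0,0,0,1],[0,0,0,0,1]]';  python3 -m jog '[[0,0,0.001,0,1],[0,0,0,0,1],[0,0,0,0,1]]'
```

```text
clock: 10.85
tool_pos: [0.4799, 0.1315, 0.0966]
eef_rot: [0.998, -0.056, 0.0, -0.0]
contact_force: [-0.2, -0.6, -0.1]
opening: 0.007
clock: 11.25
tool_pos: [0.48, 0.1315, 0.0954]
eef_rot: [0.998, -0.056, 0.0, -0.0]
contact_force: [-0.5, -0.1, 9.4]
opening: 0.003
clock: 11.55
tool_pos: [0.48, 0.1315, 0.0953]
eef_rot: [0.998, -0.056, 0.001, -0.001]
contact_force: [-4.2, -0.4, 19.0]
opening: 0.013
```

```bash
python3 -m jog '[[0,0,0.001,0,1],[0,0,0,0,1],[0,0,0,0,1]]'; python3 -m jog '[[0,0,-0.01,0,1],[0,0,-0.02,0,1],[0,0,-0.03,0,1],[0,0,-0.03,0,1],[0,0,-0.03,0,1],[0,0,-0.03,0,1],[-0.03,0,0,0,1],[-0.03,0,0,0,1],[-0.03,0,0,0,1],[0,0,0,0,1],[0,0,0,0,1]]';  python3 -c "
from h import *
for c in('side','top'):
    snap(c,c+'4');im=cv2.imread('pics/%s4.png'%c);cv2.imwrite('pics/%s4c.png'%c,cv2.resize(im[160:320,240:420] if c=='side' else im[155:285,205:375],None,fx=3.7,fy=3.7))
print(r.get_state()['tool_pos'])"
```

```text
clock: 11.85
tool_pos: [0.48, 0.1315, 0.0952]
eef_rot: [0.998, -0.056, 0.001, -0.001]
contact_force: [-3.5, 0.1, 29.8]
opening: 0.005
clock: 12.95
tool_pos: [0.3905, 0.1414, 0.2429]
eef_rot: [0.998, -0.055, 0.0, -0.0]
contact_force: [-0.1, 0.4, 0.6]
opening: 0.009
[0.39167142 0.14127768 0.24281901]
```

View pics/side4c.png

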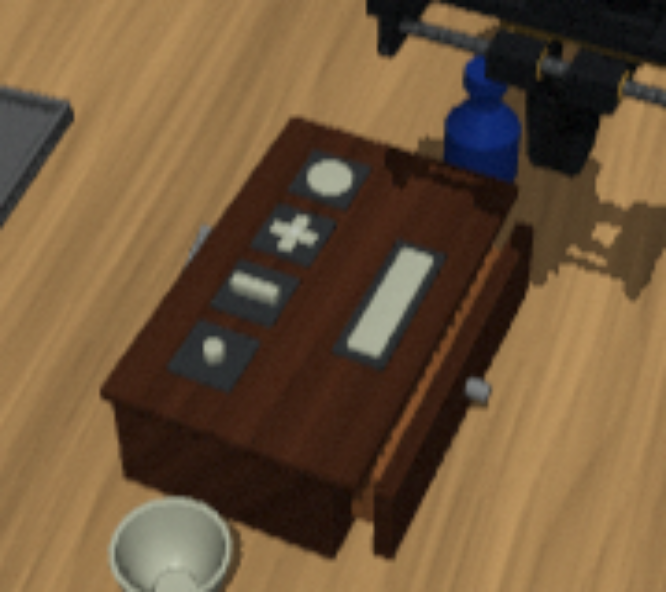

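View pics/top4c.png

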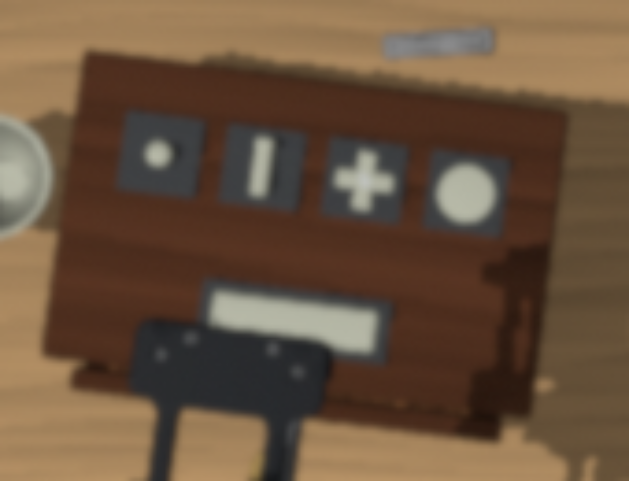

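Round, cross and latch are down, slim and stud are still raised with side faces and shadows visible, and the drawer is ajar. The bottle, dish and slide have not moved. Handing in.

```bash
python3 -c "
from h import *
a=proj('side',[0,0,0]);c,s=np.cos(-.1122),np.sin(-.1122)
for z in(.04,.05):
  for x in(-.089,-.109): print(z,x,(proj('side',[.5246+c*x,.1256+s*x,z])-[240,160])*3.7)
print(r.finish_job())"
```

```text
0.04 -0.089 [454.07930753 382.39940135]
0.04 -0.109 [485.60588358 393.5208629 ]
0.05 -0.089 [454.7836335 371.7194216]
0.05 -0.109 [486.53457482 382.84999409]
the job is handed in; nothing more can be done
None
```

The jewellery box is unlocked. With closed fingers I pressed the large round key, then the cross-shaped key, then the latch bar, and handed the job in at about 13 s of the 46 s allowed.

- **Hard stops:** each part was pushed until it stopped moving while the force rose to 23–30 N. The keys stopped at z ≈ 0.094 m and the latch at z ≈ 0.095 m, which matches the heights given.
- **Drawer:** the pictures after the last press show it ajar. The knob moved about as far in the side view as a 20 mm travel should look.
- **Left alone:** the slim key and the stud still stand up. The dish and the slide look where they were in the top view, and the bottle does in the side view. The gripper ended clear of everything.

One reading disagreed with the description: the force sensor did not show the 3–4 N resistance while the parts were moving, only the rise at the stops. I judged "right down" by the stop heights and the pictures. No check failed.

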